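Bring the disc under the bench magnifier

TASK

On the inspection stand, first turn the three-armed carousel, by pushing lightly on its bars with a fingertip, until the arm with the round disc points straight at the upright index pin. Then push the magnifier's bar round until the lens is centred over that disc. Do not grip either bar, do not touch the disc or the lens, and leave everything else on the table where it is.

Things in the scene. Friction and masses are not known exactly. Their poses are not given: they have to be found in the camera images.
- stand: Fixed grey base of the inspection stand: a bar 70 x 400 x 12 mm with a round foot of 110 mm under the carousel. Origin on the table below the viewing station; z up; y along the bar: carousel axis at y = -125 mm, index pin at +55 mm, magnifier's upright axis at +190 mm, all at x = 0. Its -x side faces roughly towards the robot.
- station (a point): The viewing station: where the disc's centre is when its arm points straight at the index pin. 55 mm above the table, 125 mm from the carousel's axis.
- index_pin (a point): Tip of the pointed upright steel index pin (16 mm thick, tip 62 mm above the table), on the line from the carousel's axis to the magnifier's axis, 180 mm from the carousel's axis.
- carousel: Carousel with three straight aluminium arms 120 degrees apart, turning about a vertical axis. Origin on the axis, 34 mm above the table, at the underside of the arms; x along the arm with the disc, z up. Hub 34 mm across, 61 mm above the table with its nut. Turns either way, more than a full turn, with light friction (0.08 N m); stays where it is left.
- board_bar (a point): Middle of the bare part of the carousel arm that carries a flat circuit board (58 x 44 x 4 mm), 55 mm from the axis, 42 mm above the table; 120 degrees anticlockwise from the disc's arm, seen from above. Each of the three bars is 12 mm wide, 16 mm tall (34 to 50 mm above the table) and bare from 17 to 92 mm from the axis; any may be pushed.
- block_bar (a point): The same point on the arm that carries a dark steel block (46 x 30 mm, 20 mm tall); 120 degrees clockwise from the disc's arm, seen from above.
- magnifier_bar (a point): Middle of the magnifier's bar, 80 mm from its axis, 140 mm above the table. The bar is 12 mm wide, 18 mm tall (131 to 149 mm above the table) and bare from 17 to 148 mm from the axis.
- disc (a point): Bright round steel disc 65 mm in diameter, its centre 125 mm from the carousel's axis, 4 mm thick with a small centre boss, fixed on the end of one carousel arm. This point is the centre of its underside, 50 mm above the table. Must not be touched.
- magnifier: Swinging arm on an upright post. Origin on its vertical axis, 127 mm above the table; x along its bar to the lens, z up. Hub 34 mm across, top 155 mm above the table. Starts 0.8 to 1.25 rad off the station on the robot's side; swings past the station with no stop there, light friction (0.15 N m); stays where it is left.
- lens (a point): Round lens in a black rim of 84 mm outer diameter, 16 mm tall, on the end of the magnifier's bar. This point is on the lens's centre line at its underside, 132 mm above the table, 190 mm from the magnifier's axis; it passes above the disc, and its centre passes straight over the station. Must not be touched.
- screw_jar: Bystander, leave alone: glass jar with a steel lid, 44 across, 60 tall (mm). Origin at its underside, on the table.
- motor: Bystander, leave alone: small aluminium spindle motor, 40 across, 34 tall (mm). Origin at its underside, on the table.
- screwdriver: Bystander, leave alone: screwdriver lying down, 170 long (mm). Origin at its underside, on the table.
- loose_platter: Bystander, leave alone: bare ring-shaped platter, 95 across, 4 thick, lying on the table (not the one to inspect) (mm). Origin at its underside, on the table.
- carton: Bystander, leave alone: cardboard box 70 x 60 x 50 (mm). Origin at its underside, on the table.
- mug: Bystander, leave alone: white mug, 76 across, 85 tall, handle pointing away from the carousel (mm). Origin at its underside, on the table.
- snips: Bystander, leave alone: tin snips lying down, about 200 long, blue handles (mm). Origin at its underside, on the table.

How it is judged:
By the outcome, as a careful person would: the job done as asked, in the order asked, and still so for the second after the job is handed in, with the robot touching nothing.
It also fails if it takes over 56 s, if anything falls off the work surface, if the arm or the gripper's body presses on something with over 40 N, if the wrist force passes 120 N, or if a joint passes its speed limit or range.

ROBOT

A 6-joint arm with a two-finger parallel gripper is mounted at the origin on the work surface. World frame = base frame: x ahead of the robot, y to its left, z up, the work surface at z = 0. Lengths are in m, angles in rad, forces in N, time in s.
With the tool pointing down it reaches from about 0.4 to 0.825 m from the base axis. Payload 7 kg.
Tool frame: the origin (TCP) lies on the centre line of the jaws, within the pads' length; the fingertips stand 25 mm ahead of it and the grasp point (between the pads) lies 6 mm ahead of it; z points along the fingers, y is the direction in which the jaws open and shut (so a half turn about z gives the same grasp; the last joint's range is limited). The gripper opens to 88 mm and grips with 3 to 60 N. Pads are 19 mm wide; open, the fingers measure 130 mm over their backs; the gripper's body (78 mm by 193 mm) begins 47 mm behind the grasp point.
Start: joints at [1.426, 0.359, 0.012, 0, -1.224, -0.288], TCP at [0.283, 0.613, 0.252] pointing down, gripper open.
Joint ranges: [-3.07, 3.07], [-1.43, 2.12], [-1.02, 1.25], [-3.03, 1.67], [-3.05, -0], [-3.03, 3.03]. Speed limits (rad/s): [2.39, 2.39, 3.01, 3.14, 3.14, 3.14].

INTERFACE

Orientations are given as [roll, pitch, yaw] about the fixed x, y, z axes, in that order (R = Rz(yaw) Ry(pitch) Rx(roll)).
In Python, from station import * gives the robot as it stands. The module is installed in compiled form; this text tells all that it offers.
- The arm moves only by the tool step_arm, never from a script. Its argument "commands" is text: rows parted by semicolons, each of 6 numbers parted by spaces: the shift along the tool's x, y, z in mm, then the turn, a rotation vector about the tool's x, y, z in rad. A call has 1 to 8 rows; each row shifts and turns the commanded pose from where the row before left it, along the tool's axes as they then stand; what a row does not reach is not made up. A row lasts 1/8 s, in which the tool goes at most 62.5 mm and 10.7 degrees, less where a joint would pass 70% of its speed; a pose out of reach is approached as far as the arm can. A call is refused whole if a number of a shift passes 62.5 or a number of a turn 0.188, either way. A call with a gripper value outside its range is refused whole. "jaw" is the finger opening in mm, from 0 to 87.6, set as the call begins (left out, the last holds). The fingers move at their own pace and stop on an object; "grip_force" is the grip in N (left out, the last holds). Time passes only in rows, so rows that do not move let the fingers close. It gives the time, the measured TCP pose, the force and the opening at its end, in the units of the state.
- get_state(): the state, without advancing time (a new reading comes with each control period).
- grab_frame(name): name is "scene" or "side" or "wrist"; returns a dict with "frame" (384x512x3 uint8, red, green, blue), "fovy" (degrees; the focal length in pixels is half the picture's height over the tangent of half this angle, whatever the lens; pixels are square), "cx", "cy" (the principal point, pixels), "rvec" (rotation vector, rad) and "tvec" (3), from world to camera coordinates, as OpenCV has them; the wrist camera has in their place "tool_from_camera" (4x4, takes a point from camera to tool coordinates, whose origin is the TCP and whose axes are the flange's). Camera axes: x right, y down, z forward; pixel columns grow to the right and rows downward; lengths in m; the calibration is good to about 2 mm. A picture is of the moment at which its call begins: read the wrist's pose just before it. There is no depth.
- job_done(): hands the job in, once; it reports no verdict.
Trained networks look in a picture, given as the dict that the camera call returned (one of the last four; its "shot" number tells which), for a name from the list of things; names that differ only in an ending like _2 or _b are one class to them, and where a whole thing is asked for, a point or a joint stands for the part that bears it (a point fixed in the world has none). Each returns a list of dicts, best first, with "conf" (0 to 1); they miss things now and then, are a little off and sometimes report something else, mostly with a low value. They report only what shows in the picture. A call takes as long as a camera call.
- recognise(picture, name): "pixel" ([column, row] in pixels, amid what is visible of it).
The state is a dict: "t": time; "q": joint angles; "qd": joint speeds; "joint_efforts": joint torques, N m; "eef_pos": TCP position; "ee_rot": TCP orientation; "force": force on the tool from outside, world axes, zero at the start; "moment": the same for the moment, N m; "width": finger opening in m.
Only numpy, scipy, OpenCV 4.12 (cv2) and the standard library are available. Lean on these libraries where they do the work, as an engineer would, in place of code of your own. Each camera call takes 0.05 s, during which the arm holds its last target.

## Working session

There is one attempt and no reset: what is moved stays moved. The work goes in short steps, Python scripts to look and compute and a tool call to move; the robot and the scene stay as the last step left them, time stands still between calls to the robot, and variables do not carry over. Pictures are saved under pics/ and viewed, and the job is handed in when it is done.

Besides the shell and the picture viewer there is one more tool, called after ">>>" by a JSON object that holds its "method" and its "body". step_arm: Moves the arm, as the interface text tells. Its arguments: {"type":"object","properties":{"commands":{"type":"string"},"jaw":{"type":"number"},"grip_force":{"type":"number"}},"required":["commands"]}

```bash
mkdir -p pics
cat > h.py <<'E'
from station import *
import numpy as np, cv2
def save(d,n):
    cv2.imwrite('pics/'+n,cv2.cvtColor(d['frame'],cv2.COLOR_RGB2BGR))
def cam(d):
    f=d['frame'].shape[0]/2/np.tan(np.radians(d['fovy'])/2)
    K=np.array([[f,0,d['cx']],[0,f,d['cy']],[0,0,1]])
    R=cv2.Rodrigues(np.array(d['rvec'],float))[0]
    return K,R,np.array(d['tvec'],float).ravel()
def ray(d,px,z):
    K,R,t=cam(d); v=R.T@np.linalg.inv(K)@np.array([px[0],px[1],1.]); c=-R.T@t
    return c+v*(z-c[2])/v[2]
def proj(d,P):
    K,R,t=cam(d); p=(R@np.atleast_2d(P).T).T+t; p=p@K.T; return p[:,:2]/p[:,2:]
E
python3 - <<'E'
from h import *
s=get_state();print(s)
H=dict(station=.055,index_pin=.062,board_bar=.042,block_bar=.042,magnifier_bar=.14,disc=.05,lens=.132,carousel=.045,magnifier=.14,stand=.012,screw_jar=.03,motor=.017,carton=.025,mug=.04,snips=.01,screwdriver=.01,loose_platter=.004)
for c in ('scene','side'):
    d=grab_frame(c);save(d,c+'0.png');print(c,-cam(d)[1].T@cam(d)[2],d['fovy'])
    for n,z in H.items():
        for r in recognise(d,n)[:2]: print(n,round(r['conf'],2),np.round(r['pixel']),np.round(ray(d,r['pixel'],z),3))
E
```

```text
{'t': 0.0, 'q': array([ 1.42609752e+00,  3.59349299e-01,  1.10718831e-02, -3.86379067e-04,
       -1.22413929e+00, -2.88092329e-01]), 'qd': array([ 5.79324109e-04,  1.84633565e-04,  2.34930718e-03, -3.69995985e-05,
        2.35207616e-04, -1.13671607e-04]), 'joint_efforts': array([ 1.38869789e-03, -5.82719314e+01,  2.93048644e+01,  6.99741885e+00,
        6.85591658e-03, -1.58814692e-04]), 'eef_pos': array([0.28292356, 0.61233408, 0.25064613]), 'ee_rot': array([ 3.13993584e+00, -1.12180770e-04, -4.32922610e-01]), 'force': array([0.49140953, 0.235092  , 0.10808419]), 'moment': array([-0.01362122,  0.02153159, -0.04578655]), 'width': 0.08741943610831437}
scene [1.33064112 0.09414805 0.68012777] 47.240808588039116
station 0.71 [376. 250.] [0.612 0.266 0.055]
station 0.7 [260. 248.] [0.631 0.021 0.055]
index_pin 0.89 [259. 250.] [0.644 0.02  0.062]
board_bar 0.8 [193. 248.] [ 0.633 -0.124  0.042]
block_bar 0.76 [193. 246.] [ 0.626 -0.127  0.042]
magnifier_bar 0.74 [296. 180.] [0.488 0.087 0.14 ]
magnifier_bar 0.57 [282. 280.] [0.802 0.077 0.14 ]
disc 0.7 [193. 247.] [ 0.638 -0.122  0.05 
[... 1176 characters left out ...]
carousel 0.73 [297. 252.] [ 0.619 -0.158  0.045]
carousel 0.65 [301. 346.] [ 0.582 -0.382  0.045]
magnifier 0.64 [215. 159.] [0.464 0.073 0.14 ]
stand 0.81 [271. 226.] [ 0.582 -0.039  0.012]
stand 0.37 [298. 254.] [ 0.627 -0.134  0.012]
screw_jar 0.81 [216. 195.] [0.46  0.072 0.03 ]
motor 0.47 [246. 203.] [0.531 0.045 0.017]
carton 0.76 [250. 153.] [0.565 0.242 0.025]
carton 0.17 [220. 281.] [ 0.449 -0.197  0.025]
mug 0.84 [301. 347.] [ 0.582 -0.38   0.04 ]
mug 0.68 [248. 203.] [0.534 0.02  0.04 ]
snips 0.59 [215. 281.] [ 0.439 -0.183  0.01 ]
screwdriver 0.62 [298. 189.] [0.673 0.086 0.01 ]
screwdriver 0.46 [295. 253.] [ 0.622 -0.13   0.01 ]
loose_platter 0.73 [231. 176.] [0.507 0.175 0.004]
```

Run:
```python
import cv2
for c,(x0,y0,x1,y1) in dict(scene=(60,120,440,320),side=(170,100,370,400)).items():
    im=cv2.imread(f'pics/{c}0.png')[y0:y1,x0:x1]
    k=2 if c=='scene' else 2
    cv2.imwrite(f'pics/{c}0z.png',cv2.resize(im,None,fx=k,fy=k,interpolation=cv2.INTER_CUBIC))
```

```text
(no output)
```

View pics/scene0z.png

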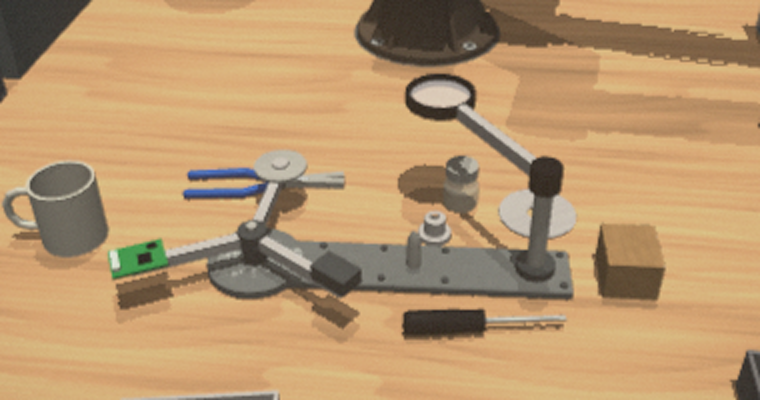

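View pics/side0z.png

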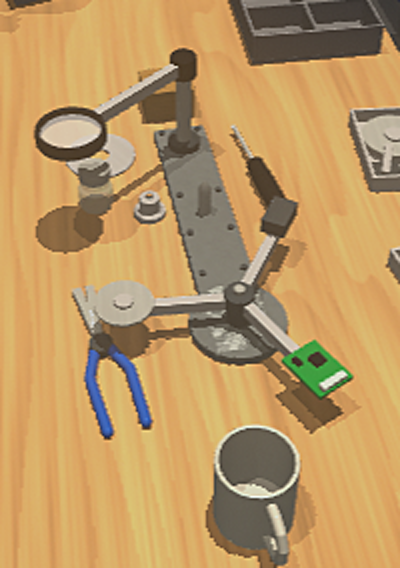

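The scene zoom shows the hub at about (186,233), the pin tip at (267,236), the post top at (333,200), the disc at (200,201) and the lens at (280,166). The side zoom shows the same parts clearly. The disc arm points towards the robot, and the lens is also on the robot's side. I'll fit the stand's pose next.

```bash
cat > fit.py <<'E'
from h import *
from scipy.optimize import least_squares
def model(p):
    x,y,w,a,m=p; R=lambda t:np.array([np.cos(t),np.sin(t)])
    o=np.array([x,y]); ex=R(w); ey=np.array([-ex[1],ex[0]])
    C=o-.125*ey; M=o+.19*ey
    D=dict(hub=(*C,.061),pin=(*(o+.055*ey),.062),mag=(*M,.155),disc=(*(C+.125*R(a)),.056),lens=(*(M+.19*R(m)),.146),
      board=(*(C+.121*R(a+2*np.pi/3)),.054),block=(*(C+.115*R(a-2*np.pi/3)),.07))
    return D
def fit(obs,p0):
    f=lambda p:np.concatenate([np.subtract(proj(d,model(p)[n])[0],px) for d,ps in obs for n,px in ps.items()])
    r=least_squares(f,p0,loss='soft_l1'); return r.x,f(r.x).reshape(-1,2)
E
python3 - <<'E'
from fit import *
a=grab_frame('scene');b=grab_frame('side')
z=lambda u,v,x,y:(u/2+x,v/2+y)
A={k:z(*v,60,120) for k,v in dict(hub=(252,226),pin=(415,233),mag=(546,161),disc=(280,161),lens=(440,94),board=(138,258)).items()}
B={k:z(*v,170,100) for k,v in dict(hub=(240,289),pin=(206,184),mag=(184,55),disc=(124,300),lens=(71,130),board=(318,367)).items()}
p,r=fit([(a,A),(b,B)],[.6,-.02,0,3,-2.5]);print(p);print(np.round(r,1))
np.save('p.npy',p)
for k,v in model(p).items():print(k,np.round(v,4))
print('arm to turn',(p[2]+np.pi/2-p[3]+np.pi)%(2*np.pi)-np.pi,'mag',(p[2]-np.pi/2-p[4]+np.pi)%(2*np.pi)-np.pi)
H=dict(screw_jar=.03,motor=.017)
print(get_state()['t'])
E
```

```text
[ 0.59961182 -0.02296555  0.052721    3.10111634 -2.46459536]
[[-1.2 -0.2]
 [-1.1 -1.1]
 [-0.1  2.3]
 [-0.5  1.5]
 [-0.5 -0.8]
 [ 0.7 -0.4]
 [ 0.4 -0.5]
 [-0.2 -1.9]
 [-0.1 -0. ]
 [ 0.3  0.1]
 [ 0.1 -0.6]
 [-1.1 -1. ]]
hub [ 0.6062 -0.1478  0.061 ]
pin [0.5967 0.032  0.062 ]
mag [0.5896 0.1668 0.155 ]
disc [ 0.4813 -0.1427  0.056 ]
lens [0.4415 0.0477 0.146 ]
board [ 0.6624 -0.2549  0.054 ]
block [ 0.6677 -0.0506  0.07  ]
arm to turn -1.4775990160493822 mag 0.9465200333763644
1.9
```

>>> {"method": "step_arm", "body": {"commands": "37 31 0 0 0 0;37 31 0 0 0 0;37 31 0 0 0 0;37 31 0 0 0 0;37 31 0 0 0 0;37 31 0 0 0 0;37 31 0 0 0 0;37 31 0 0 0 0", "jaw": 0, "grip_force": 10}}

```text
t: 2.9
eef_pos: [0.4483, 0.2621, 0.2519]
ee_rot: [-3.141, -0.0, -0.432]
force: [0.6, 0.7, -0.4]
width: 0.0133
```

>>> {"method": "step_arm", "body": {"commands": "37 31 0 0 0 0;37 31 0 0 0 0;37 31 0 0 0 0;37 31 0 0 0 0;37 31 0 0 0 0;37 31 0 0 0 0;37 31 0 0 0 0;37 31 0 0 0 0.131"}}

```text
t: 3.9
eef_pos: [0.6131, -0.0874, 0.2517]
ee_rot: [-3.141, -0.0, -0.566]
force: [1.4, -0.1, -0.6]
width: 0.0003
```

```bash
cat >> fit.py <<'E'
def wristcam(d,s):
    # returns dict usable with cam()/proj()/ray()
    from scipy.spatial.transform import Rotation as Ro
    T=np.eye(4);T[:3,:3]=Ro.from_euler('xyz',s['ee_rot']).as_matrix();T[:3,3]=s['eef_pos']
    W=np.linalg.inv(T@np.array(d['tool_from_camera']))
    e=dict(d);e['rvec']=cv2.Rodrigues(W[:3,:3])[0].ravel();e['tvec']=W[:3,3];return e
E
python3 - <<'E'
from fit import *
s=get_state();print(s['t'],s['eef_pos'],s['ee_rot'],s['q'],s['width'],s['force'])
d=wristcam(grab_frame('wrist'),s)
p=np.load('p.npy');im=cv2.cvtColor(d['frame'],cv2.COLOR_RGB2BGR)
for k,v in model(p).items():
    q=proj(d,v)[0];print(k,q); cv2.drawMarker(im,tuple(int(i) for i in np.round(q)),(0,0,255),0,8)
cv2.imwrite('pics/w1.png',im)
E
```

```text
3.9 [ 0.61310283 -0.08735965  0.25174408] [-3.14136887e+00 -3.56160644e-04 -5.66127662e-01] [ 1.73394404e-01  2.67587327e-01 -1.17668929e-01  8.06212091e-05
 -1.18512613e+00  8.31243988e-01] 0.0003348438969627888 [ 1.42144726 -0.12027651 -0.61840343]
hub [314.35973409 148.87123579]
pin [175.03563258 244.36142919]
mag [ 31.14018858 371.28052273]
disc [365.2956806  245.25019799]
lens [236.42559214 414.27155021]
board [384.02050053  34.72327362]
block [197.4723065  150.45399261]
```

View pics/w1.png

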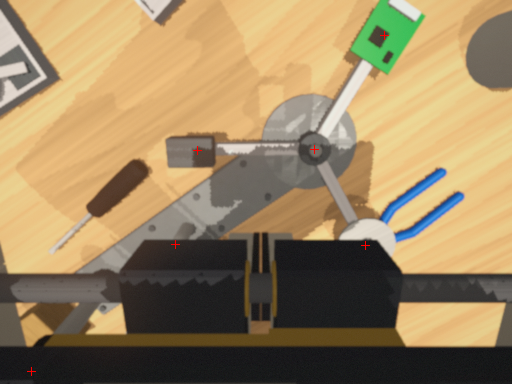

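The fit's markers sit on the hub, board and block, so the pose is good. Now I'll descend beside the block bar.

>>> {"method": "step_arm", "body": {"commands": "0 0 50 0 0 0;0 0 50 0 0 0;0 0 50 0 0 0;0 0 38 0 0 0;0 0 0 0 0 0;4 0 0 0 0 0;4 0 0 0 0 0;2 0 0 0 0 0"}}

```text
t: 4.95
eef_pos: [0.6219, -0.0911, 0.0651]
ee_rot: [-3.14, -0.002, -0.564]
force: [-1.1, 2.6, 0.3]
width: 0.0007
```

Run:
```python
from fit import *
s=get_state();print(s['t'],s['eef_pos'],s['ee_rot'],s['force'])
a=grab_frame('scene');im=a['frame'][170:320,120:320,::-1]
cv2.imwrite('pics/s2.png',cv2.resize(im,None,fx=4,fy=4,interpolation=cv2.INTER_CUBIC))
```

```text
4.95 [ 0.62189567 -0.0910994   0.06512445] [-3.13992669e+00 -1.70171727e-03 -5.63944157e-01] [-1.10757004  2.64002741  0.32829862]
```

View pics/s2.png

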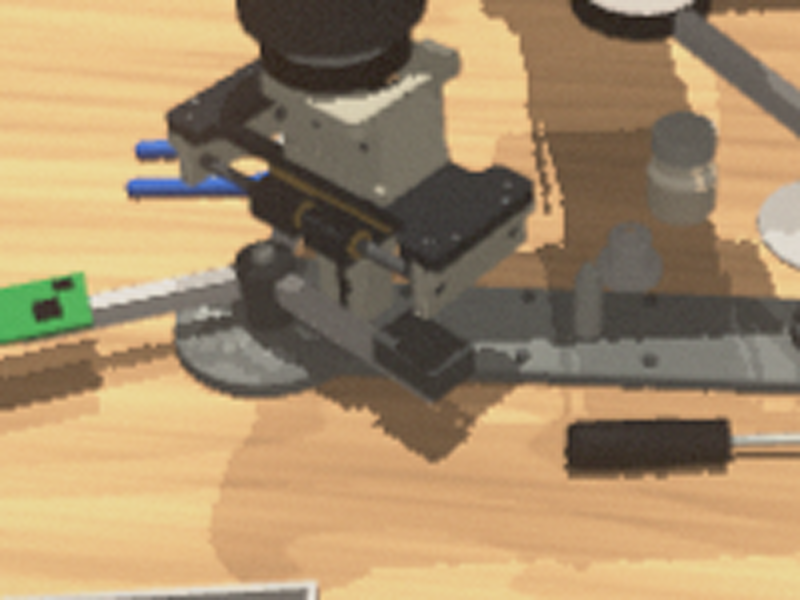

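Light contact at about 2.5 N, with the bar 17 mm away as expected. Next is the arc push, with the tool turning along with the carousel.

>>> {"method": "step_arm", "body": {"commands": "2.8 -0.8 0 0 0 0.05;5.7 -1.4 0 0 0 0.1;5.7 -1.4 0 0 0 0.1;5.7 -1.4 0 0 0 0.1;5.7 -1.4 0 0 0 0.1;5.7 -1.4 0 0 0 0.1;5.7 -1.4 0 0 0 0.1;2.8 -0.8 0 0 0 0.05"}}

```text
t: 6.0
eef_pos: [0.6536, -0.1147, 0.0639]
ee_rot: [3.142, 0.0, -1.267]
force: [-1.8, 2.0, 1.0]
width: 0.0008
```

```bash
cat > chk.py <<'E'
from fit import *
p=np.load('p.npy');s=get_state();C=np.array(model(p)['hub'][:2])
r=s['eef_pos'][:2]-C;y=s['ee_rot'][2];tx=np.array([np.cos(y),np.sin(y)]);ty=np.array([np.sin(y),-np.cos(y)])
print(s['t'],s['eef_pos'],y,'force tool',s['force'][:2]@tx,s['force'][:2]@ty,s['force'][2],'C in tool',-r@tx,-r@ty,'q6',s['q'][5])
E
python3 chk.py
```

```text
6.0 [ 0.65357868 -0.1147491   0.06392029] -1.2665294162709748 force tool -2.4643049219722033 1.1082154874885364 0.9733447641639459 C in tool 0.01733032829847781 0.05510289465892691 q6 0.18511321647878926
```

>>> {"method": "step_arm", "body": {"commands": "2.8 -0.8 0 0 0 0.05;5.7 -1.4 0 0 0 0.1;5.7 -1.4 0 0 0 0.1;5.7 -1.4 0 0 0 0.1;5.7 -1.4 0 0 0 0.1;5.7 -1.4 0 0 0 0.1;2.8 -0.8 0 0 0 0.05;2.8 -0.8 0 0 0 0.05"}}

```text
t: 7.0
eef_pos: [0.6639, -0.1505, 0.0639]
ee_rot: [-3.141, 0.0, -1.916]
force: [-0.8, 2.6, -0.3]
width: 0.0
```

```bash
python3 chk.py
python3 - <<'E'
from fit import *
for c,(x0,y0,x1,y1) in dict(scene=(60,120,440,320),side=(170,100,370,400)).items():
    im=grab_frame(c)['frame'][y0:y1,x0:x1,::-1]
    cv2.imwrite(f'pics/{c}3.png',cv2.resize(im,None,fx=2,fy=2,interpolation=cv2.INTER_CUBIC))
E
```

```text
7.0 [ 0.6638601  -0.15054547  0.06393693] -1.9156910269702228 force tool -2.1451232343641466 1.629142107172606 -0.26459995975233797 C in tool 0.016903674051185376 0.055196584787674495 q6 -0.40704741161250046
```

View pics/scene3.png

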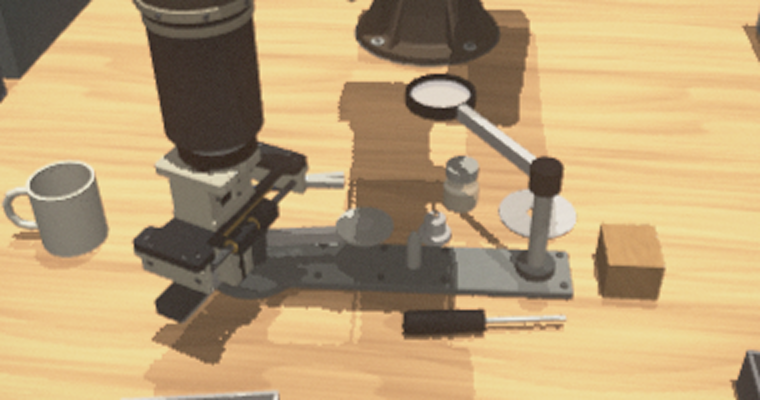

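View pics/side3.png

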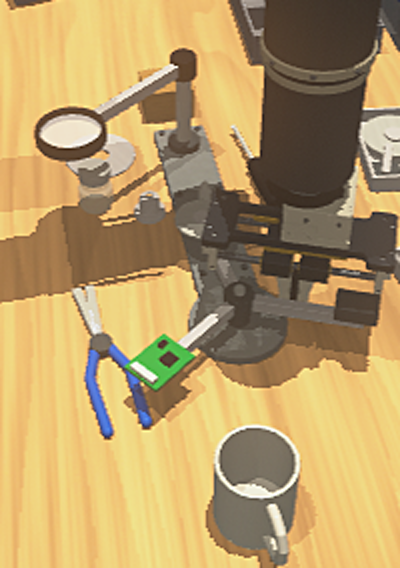

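Run:
```python
from fit import *
a=grab_frame('scene');b=grab_frame('side');p=np.load('p.npy').copy()
def zoom(d,c,r,n,k=8):
    im=d['frame'][c[1]-r:c[1]+r,c[0]-r:c[0]+r,::-1];im=cv2.resize(im,None,fx=k,fy=k,interpolation=cv2.INTER_CUBIC);im=cv2.convertScaleAbs(im,alpha=1.5);return im
ims=[zoom(a,(240,235),36,0),zoom(b,(255,270),36,0)]
for t in (0,.06,.12,.18,.24):
    q=p.copy();q[3]=p[2]+np.pi/2+t;m=model(q);print(t,proj(a,m['disc'])[0],proj(b,m['board'])[0])
cv2.imwrite('pics/z3.png',np.hstack(ims)[:,:])
m=cv2.imread('pics/z3.png');cv2.imwrite('pics/z3.png',cv2.resize(m,(800,400)))
```

```text
0 [241.31673022 236.60369093] [247.19594592 275.20419598]
0.06 [241.50995187 234.40776803] [249.57244148 277.26094592]
0.12 [241.49854426 232.23988383] [252.12480168 279.2153433 ]
0.18 [241.28637217 230.10719416] [254.84406212 281.0577119 ]
0.24 [240.87789102 228.01646104] [257.72019769 282.77874455]
```

View pics/z3.png

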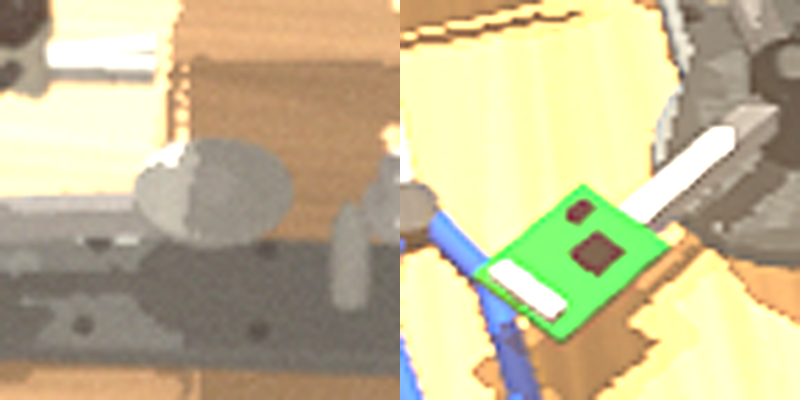

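>>> {"method": "step_arm", "body": {"commands": "1.7 -0.5 0 0 0 0.03;1.7 -0.5 0 0 0 0.03;1.1 -0.3 0 0 0 0.02;0 0 0 0 0 0;-7 0 0 0 0 0;-10 0 0 0 0 0;0 0 -40 0 0 0;0 0 -50 0 0 0"}}

```text
t: 8.2
eef_pos: [0.6698, -0.1389, 0.153]
ee_rot: [3.139, -0.002, -1.993]
force: [1.1, 0.4, 0.0]
width: 0.0004
```

```bash
python3 chk.py
```

```text
8.2 [ 0.6698035  -0.13892004  0.15304655] -1.9930190776145267 force tool -0.8495023391235628 -0.8376471800886106 0.04882783066945151 C in tool 0.03415718511086869 0.054383292018641956 q6 -0.5018031310052283
```

Run:
```python
from fit import *
d=grab_frame('wrist');print(np.round(d['tool_from_camera'],3),d['fovy'])
p=np.load('p.npy');p[3]=p[2]+np.pi/2
for pos in [(.54,-.02,.33),(.52,.02,.33),(.53,.03,.30),(.55,.04,.3)]:
    e=wristcam(d,dict(eef_pos=np.array(pos),ee_rot=[np.pi,0,-.894]));m=model(p);print(pos,{k:np.round(proj(e,m[k])[0]) for k in ('hub','pin','disc','lens','mag')})
s=get_state();y=s['ee_rot'][2]
print(s['eef_pos'],y)
```

```text
[[ 0.001 -0.956 -0.293  0.08 ]
 [ 1.     0.002 -0.     0.   ]
 [ 0.001 -0.293  0.956 -0.133]
 [ 0.     0.     0.     1.   ]] 61.08235020601058
(0.54, -0.02, 0.33) {'hub': array([286.,  37.]), 'pin': array([199., 164.]), 'disc': array([224., 128.]), 'lens': array([291., 277.]), 'mag': array([116., 282.])}
(0.52, 0.02, 0.33) {'hub': array([295.,  -8.]), 'pin': array([205., 129.]), 'disc': array([231.,  90.]), 'lens': array([301., 241.]), 'mag': array([120., 245.])}
(0.53, 0.03, 0.3) {'hub': array([313., -18.]), 'pin': array([213., 130.]), 'disc': array([241.,  89.]), 'lens': array([319., 253.]), 'mag': array([121., 257.])}
(0.55, 0.04, 0.3) {'hub': array([334., -13.]), 'pin': array([232., 134.]), 'disc': array([261.,  93.]), 'lens': array([341., 258.]), 'mag': array([145., 262.])}
[ 0.67361289 -0.1396541   0.16219795] -1.9916890543910815
```

>>> {"method": "step_arm", "body": {"commands": "-11 34 -28 0 0 0;-11 34 -28 0 0 0;-11 34 -28 0 0 0;-11 34 -28 0 0 0;-11 34 -28 0 0 0;0 0 0 0 0 -0.18;0 0 0 0 0 -0.18;0 0 0 0 0 -0.18"}}

```text
t: 9.25
eef_pos: [0.5379, -0.0191, 0.2937]
ee_rot: [-3.141, 0.0, -1.447]
force: [-0.5, -0.3, -0.4]
width: 0.0003
```

>>> {"method": "step_arm", "body": {"commands": "0 0 0 0 0 -0.14;0 0 0 0 0 -0.14;0 0 0 0 0 -0.14;0 0 0 0 0 -0.14;0 0 0 0 0 0;0 0 0 0 0 0"}}

```text
t: 10.0
eef_pos: [0.538, -0.0196, 0.2935]
ee_rot: [3.142, 0.0, -0.896]
force: [0.7, -0.0, 0.2]
width: 0.0002
```

```bash
cat > look.py <<'E'
from fit import *
import sys
s=get_state();d0=grab_frame('wrist');d=wristcam(d0,s);n=sys.argv[1]
a=grab_frame('scene');b=grab_frame('side')
import pickle;pickle.dump((d,a,b,s),open(n+'.pkl','wb'))
print(s['t'],s['eef_pos'],s['ee_rot'])
save(d,n+'w.png')
for f,c,(x0,y0,x1,y1) in ((a,'a',(60,120,440,320)),(b,'b',(170,100,370,400))):
    cv2.imwrite(f'pics/{n}{c}.png',cv2.resize(f['frame'][y0:y1,x0:x1,::-1],None,fx=2,fy=2,interpolation=cv2.INTER_CUBIC))
im=d['frame'][0:240,120:400,::-1]
cv2.imwrite(f'pics/{n}wz.png',cv2.resize(im,(700,600),interpolation=cv2.INTER_CUBIC))
E
python3 look.py L1
```

```text
10.0 [ 0.53797039 -0.0195573   0.29352348] [ 3.14155652e+00  3.14718546e-05 -8.96496682e-01]
```

View pics/L1wz.png

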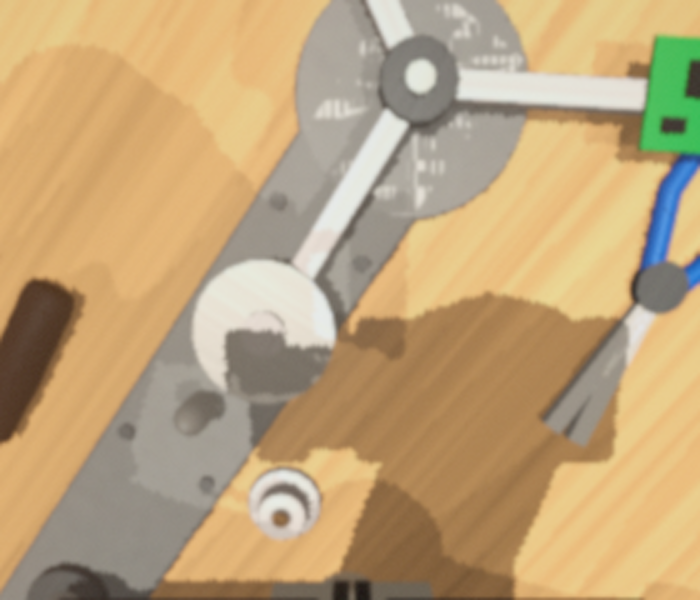

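View pics/L1a.png

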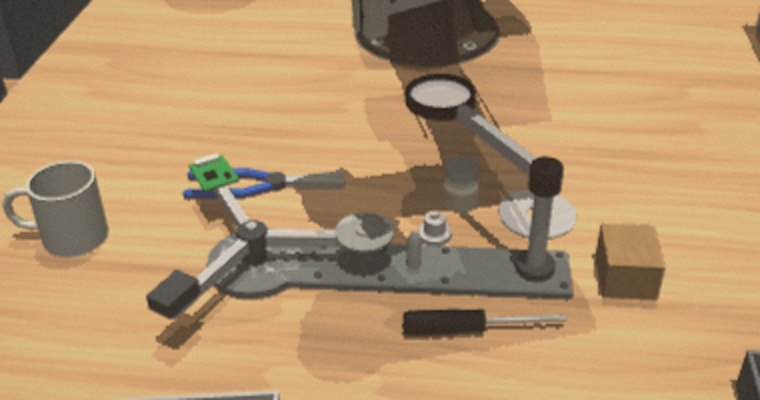

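View pics/L1b.png

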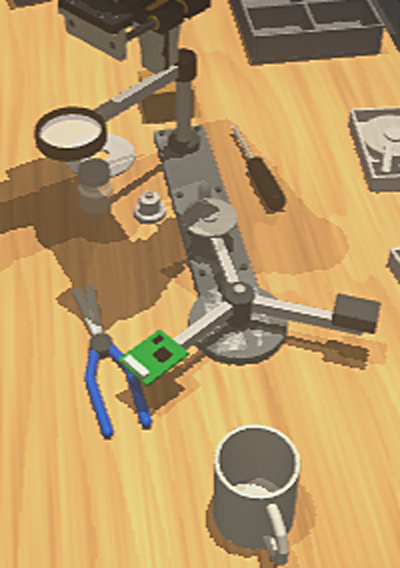

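Run:
```python
from fit import *
import pickle
d,a,b,s=pickle.load(open('L1.pkl','rb'));p=np.load('p.npy');p[3]=p[2]+np.pi/2
im=cv2.resize(d['frame'][0:240,120:400,::-1],None,fx=5,fy=5,interpolation=cv2.INTER_CUBIC)
m=model(p)
for k in('hub','pin','disc'):
    q=proj(d,m[k])[0];print(k,q,(q-[120,0])*2.5)
H=ray(d,(421/2.5+120-.25,76/2.5-.25),.061);D=ray(d,(264/2.5+120-.25,330/2.5-.25),.054);P=ray(d,(214/2.5+120,399/2.5),.062)
an=lambda v:np.arctan2(v[1],v[0])
print(H,D,P,'len',np.linalg.norm((D-H)[:2]),np.linalg.norm((P-H)[:2]),an(D-H),an(P-H))
cv2.imwrite('pics/L1c.png',im[600:1100,300:850])
# stand axis from mid of edges z=.012: draw model axis & edges
o=im.copy();ex=np.array([np.cos(p[2]),np.sin(p[2])]);ey=np.array([-ex[1],ex[0]])
im2=im.copy()
for sx in(-.035,.035):
    q=[((proj(d,[*(p[:2]+sx*ex+t*ey),.012])[0]-[120,0])*5).astype(int) for t in(-.2,.2)]
    cv2.line(im2,tuple(map(int,q[0])),tuple(map(int,q[1])),(0,0,255),1)
cv2.imwrite('pics/L1e.png',cv2.resize(im2,(700,600),interpolation=cv2.INTER_AREA))
```

```text
hub [286.0897277   28.45253166] [415.22431924  71.13132914]
pin [191.46208342 169.24945187] [178.65520855 423.12362969]
disc [218.67479782 129.15536045] [246.68699455 322.88840111]
[ 0.6035552  -0.14790497  0.061     ] [ 0.59206122 -0.02504138  0.054     ] [0.59066097 0.01274974 0.062     ] len 0.12340005305833009 0.1611713294463708 1.6640755234265094 1.6508851316275215
```

View pics/L1c.png

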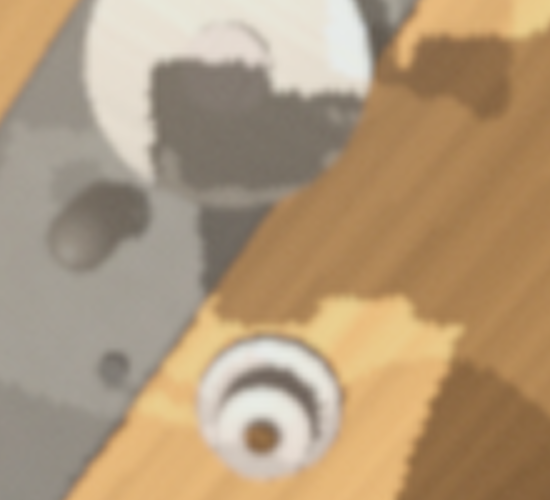

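View pics/L1e.png

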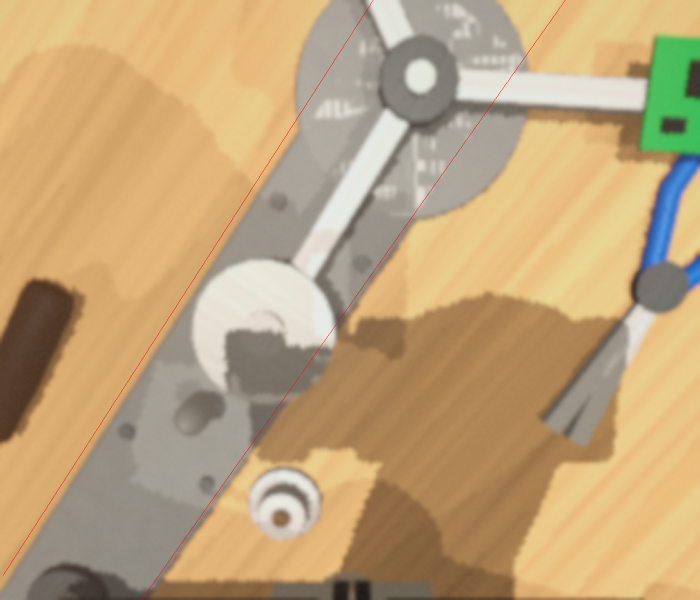

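```bash
cat > edge.py <<'E'
from fit import *
import pickle
def edges(d,p,z=.012,rng=.009):
    g=cv2.GaussianBlur(d['frame'],(0,0),1).astype(np.float32)
    ex=np.array([np.cos(p[2]),np.sin(p[2])]);ey=np.array([-ex[1],ex[0]]);out=[]
    for sx in(-.035,.035):
        pts=[]
        for t in np.arange(-.06,.16,.004):
            xs=np.arange(-rng,rng,.0005)
            q=proj(d,[[*(p[:2]+(sx+x)*ex+t*ey),z] for x in xs]).astype(np.float32)
            if q.min()<2 or q[:,0].max()>509 or q[:,1].max()>235: continue
            c=cv2.remap(g,q[None,:,0].copy(),q[None,:,1].copy(),cv2.INTER_LINEAR)[0]
            # wood vs grey: red-blue difference
            v=c[:,0]-c[:,2];gr=np.gradient(cv2.GaussianBlur(v[None],(0,0),1)[0]) if 0 else np.gradient(v)
            gr=gr*np.sign(sx);i=gr.argmax()
            if gr[i]>1.5 and 1<i<len(xs)-2: pts.append((t,xs[i]))
        pts=np.array(pts);
        from scipy.optimize import least_squares
        r=least_squares(lambda k:k[0]+k[1]*pts[:,0]-pts[:,1],[0,0],loss='soft_l1',f_scale=.0005)
        out.append((r.x,len(pts),np.median(abs(r.fun))))
    return out
E
python3 - <<'E'
from edge import *
d,a,b,s=pickle.load(open('L1.pkl','rb'));p=np.load('p.npy')
for o in edges(d,p):print(o)
W=lambda x,y,z:ray(d,(x/2.5+120-.3,y/2.5-.3),z)
H=W(421,76,.061);D=W(264,329,.054);P=W(190,421,.062)
an=lambda v:np.arctan2(v[1],v[0])
print(H,D,P,np.linalg.norm((D-H)[:2]),np.linalg.norm((P-H)[:2]),an(D-H),an(P-H),p[2]+np.pi/2)
E
```

```text
(array([-0.00202715,  0.00343133]), 54, np.float64(0.00036244238262265506))
(array([-0.00288702,  0.00123967]), 55, np.float64(0.0002134626817979707))
[ 0.60362468 -0.14790844  0.061     ] [ 0.59240771 -0.02540847  0.054     ] [0.59370793 0.02782528 0.062     ] 0.1230124518363746 0.17601329678570019 1.6621088559083859 1.6271671303716453 1.6235173246987984
```

```bash
cat >> edge.py <<'E'
def armangle(d,C,th,z=.05,half=.006,r0=.026,r1=.086,rng=.005,verbose=1,hi=235):
    g=cv2.GaussianBlur(d['frame'],(0,0),.7).astype(np.float32).sum(2)
    u=np.array([np.cos(th),np.sin(th)]);n=np.array([-u[1],u[0]]);mid={}
    from scipy.optimize import least_squares
    res=[]
    for sx in(-1,1):
        pts=[]
        for t in np.arange(r0,r1,.002):
            xs=np.arange(-rng,rng,.0003)
            q=proj(d,[[*(C+t*u+(sx*half+x)*n),z] for x in xs]).astype(np.float32)
            if q.min()<1 or q[:,0].max()>510 or q[:,1].max()>hi: continue
            c=cv2.remap(g,q[None,:,0].copy(),q[None,:,1].copy(),cv2.INTER_LINEAR)[0].ravel()
            gr=-sx*np.gradient(c);i=gr.argmax()
            if gr[i]>3 and 1<i<len(xs)-2: pts.append((t,xs[i]))
        pts=np.array(pts)
        if len(pts)<5: res.append(None);continue
        r=least_squares(lambda k:k[0]+k[1]*pts[:,0]-pts[:,1],[0,0],loss='soft_l1',f_scale=.0003)
        res.append((np.round(r.x,4),len(pts),round(float(np.median(abs(r.fun))),5)))
    return res
E
python3 - <<'E'
from edge import *
d,a,b,s=pickle.load(open('L1.pkl','rb'))
C=np.array([.6036,-.1479])
for k in(0,1,2):print(k,armangle(d,C,1.66+k*2*np.pi/3))
W=lambda x,y,z:ray(d,(x/2.5+120-.3,y/2.5-.3),z)
E
```

```text
0 [(array([-0.0002,  0.0104]), 30, 0.00014), (array([-0.0001,  0.0058]), 30, 0.00019)]
1 [(array([-0.0004,  0.0124]), 30, 0.00023), (array([-0.0003,  0.0098]), 30, 0.00018)]
2 [None, None]
```

The disc's arm measures 1.669 rad against the pin line's 1.62 to 1.627, so it needs about 0.045 rad more clockwise. I'll nudge it on the board bar, which suits the present wrist yaw.

>>> {"method": "step_arm", "body": {"commands": "41 21 0 0 0 0;41 21 0 0 0 0;41 21 0 0 0 0;41 21 0 0 0 0.053;0 0 57 0 0 0;0 0 57 0 0 0;0 0 57 0 0 0;0 0 57 0 0 0"}}

```text
t: 11.15
eef_pos: [0.5753, -0.2005, 0.0641]
ee_rot: [-3.141, -0.001, -0.948]
force: [1.1, 0.5, -0.2]
width: 0.0003
```

>>> {"method": "step_arm", "body": {"commands": "0 0 0 0 0 0;-3 0 0 0 0 0;-2 0 0 0 0 0;0 0 0 0 0 0"}}

```text
t: 11.65
eef_pos: [0.5734, -0.1961, 0.0678]
ee_rot: [-3.139, -0.002, -0.947]
force: [0.1, -0.9, 0.1]
width: 0.0005
```

```bash
sed -i "s/C=np.array(model(p)\['hub'\]\[:2\])/C=np.array([.6036,-.1479])/" chk.py; python3 chk.py
```

```text
11.65 [ 0.57339141 -0.19607136  0.06778153] -0.9465137122785257 force tool 0.7371695011102837 0.43406927084544544 0.14261166257747487 C in tool -0.02142801849874202 -0.052667626054414975 q6 0.631513919614827
```

>>> {"method": "step_arm", "body": {"commands": "-1.5 0 2 0 0 0;-1.5 0 1 0 0 0;0 0 0 0 0 0"}}

```text
t: 12.02
eef_pos: [0.5704, -0.1937, 0.0625]
ee_rot: [3.141, 0.0, -0.947]
force: [0.6, -0.2, 0.0]
width: 0.0005
```

>>> {"method": "step_arm", "body": {"commands": "-1 0 0 0 0 0;0 0 0 0 0 0"}}

```text
t: 12.28
eef_pos: [0.57, -0.193, 0.0625]
ee_rot: [3.141, 0.0, -0.947]
force: [0.6, 0.4, 0.0]
width: 0.0005
```

```bash
python3 chk.py
```

```text
12.275 [ 0.5699683  -0.1929509   0.06251286] -0.9468251454938346 force tool 0.004326120042582929 -0.6872682066827541 0.031027797815558936 C in tool -0.016911970245172575 -0.05361585813758549 q6 0.6259880927100727
```

>>> {"method": "step_arm", "body": {"commands": "-1 0 0 0 0 0;0 0 0 0 0 0"}}

```text
t: 12.52
eef_pos: [0.5695, -0.1923, 0.0626]
ee_rot: [-3.142, -0.0, -0.947]
force: [0.7, -1.3, -1.0]
width: 0.0005
```

>>> {"method": "step_arm", "body": {"commands": "-1 0 0 0 0 0;0 0 0 0 0 0"}}

```text
t: 12.78
eef_pos: [0.5687, -0.1914, 0.0625]
ee_rot: [3.141, 0.0, -0.947]
force: [-0.3, -2.6, -1.0]
width: 0.0006
```

```bash
python3 chk.py
```

```text
12.775 [ 0.56866549 -0.19140876  0.06253858] -0.9468110366487321 force tool 1.953592907722081 1.7303495826027273 -0.9787033261353149 C in tool -0.014898479468707747 -0.05377236789014266 q6 0.6232084138695578
```

>>> {"method": "step_arm", "body": {"commands": "-1 0.3 0 0 0 0.018;-0.9 0.2 0 0 0 0.017;0 0 0 0 0 0;5 0 0 0 0 0;12 0 0 0 0 0;0 0 -57 0 0 0;0 0 -57 0 0 0;0 0 -57 0 0 0"}}

```text
t: 13.78
eef_pos: [0.577, -0.2048, 0.2355]
ee_rot: [-3.142, -0.0, -0.982]
force: [1.1, 0.2, 0.2]
width: 0.0005
```

>>> {"method": "step_arm", "body": {"commands": "-30 -21 -57 0 0 0;-50 -21 0 0 0 -0.04;-50 -21 0 0 0 -0.04;-50 -21 0 0 0 0;0 0 0 0 0 0;0 0 0 0 0 0"}}

```text
t: 14.52
eef_pos: [0.5406, -0.0122, 0.2864]
ee_rot: [-3.141, -0.0, -0.901]
force: [-0.3, -0.2, 0.7]
width: 0.0006
```

```bash
python3 look.py L2
python3 - <<'E'
from edge import *
d,a,b,s=pickle.load(open('L2.pkl','rb'));p=np.load('p.npy')
for o in edges(d,p):print(o)
C=np.array([.6036,-.1479])
for k in(0,1):print(k,armangle(d,C,1.63+k*2*np.pi/3))
E
```

```text
14.525 [ 0.54061062 -0.01216333  0.28642965] [-3.14124867e+00 -2.06115382e-04 -9.00919671e-01]
(array([-0.0017514 ,  0.00039819]), 54, np.float64(0.0002547782781388444))
(array([-0.00254745, -0.00124589]), 55, np.float64(0.00036782694498794675))
0 [(array([ 0.0004, -0.0493]), 30, 0.00014), (array([-0.0003, -0.0396]), 30, 0.0001)]
1 [(array([-0.0003, -0.0413]), 30, 9e-05), (array([-0.0005, -0.0406]), 30, 0.00017)]
```

View pics/L2wz.png

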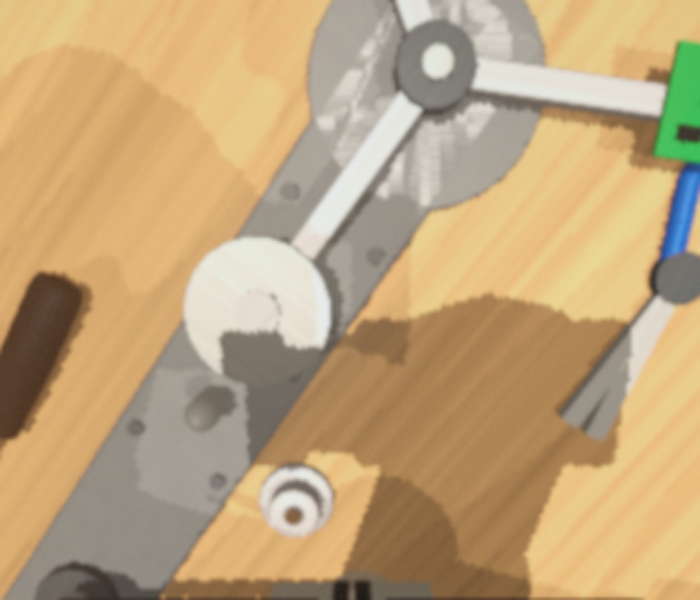

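The nudge carried the arm too far: it now sits at 1.588 rad against a target of 1.623. I'll go to the other side of the board bar and push it back 0.035 rad, measuring with the wrist camera while in contact.

>>> {"method": "step_arm", "body": {"commands": "37.5 29 0 0 0 0;37.5 29 0 0 0 0;37.5 29 0 0 0 0.047;0 0 56 0 0 0.047;0 0 56 0 0 0;0 0 56 0 0 0;0 0 55 0 0 0;0 0 0 0 0 0"}}

```text
t: 15.68
eef_pos: [0.5385, -0.1555, 0.0593]
ee_rot: [3.134, 0.005, -0.998]
force: [-0.2, 0.3, 0.5]
width: 0.0004
```

>>> {"method": "step_arm", "body": {"commands": "3 0 0 0 0 0;3 0 0 0 0 0;0 0 0 0 0 0"}}

```text
t: 16.05
eef_pos: [0.5463, -0.1597, 0.0651]
ee_rot: [-3.139, -0.002, -0.996]
force: [0.3, -0.4, -0.2]
width: 0.0003
```

```bash
python3 chk.py; python3 look.py L3
cat > m.py <<'E'
from edge import *
import sys
d,a,b,s=pickle.load(open(sys.argv[1]+'.pkl','rb'))
C=np.array([.6036,-.1479])
for th in map(float,sys.argv[2:]):print(armangle(d,C,th,r0=.03,r1=.088,rng=.006,hi=370))
E
python3 m.py L3 3.682
```

```text
16.05 [ 0.54628764 -0.15968631  0.06508493] -0.9960339693905202 force tool 0.4660070949365064 0.003441728433110872 -0.21302441132015087 C in tool 0.02126451868728234 -0.054510956621738146 q6 0.5151545814320574
16.05 [ 0.54628764 -0.15968631  0.06508493] [-3.13861795e+00 -1.86630276e-03 -9.96033969e-01]
[(array([-0.0049,  0.0367]), 29, 0.00012), (array([ 0.0095, -0.1239]), 29, 0.00087)]
```

View pics/L3w.png

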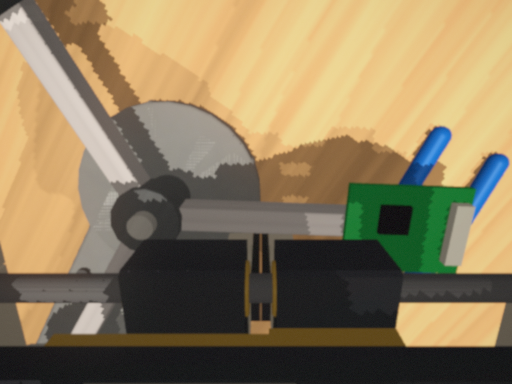

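```bash
cat > m.py <<'E'
from edge import *
import sys
d,a,b,s=pickle.load(open(sys.argv[1]+'.pkl','rb'))
for th in map(float,sys.argv[2:]):
    n=np.array([-np.sin(th),np.cos(th)]);C=np.array([.6036,-.1479])-.003*n
    print(th,armangle(d,C,th,r0=.03,r1=.088,rng=.006,hi=370))
E
python3 m.py L3 3.682 3.70 3.717
python3 - <<'E'
import cv2
im=cv2.imread('pics/L3w.png')[180:260,160:360];cv2.imwrite('pics/L3z.png',cv2.resize(im,(800,320),interpolation=cv2.INTER_CUBIC))
E
```

```text
3.682 [(array([-0.0019,  0.0367]), 29, 0.00012), (array([ 0.0032, -0.0017]), 29, 9e-05)]
3.7 [(array([-0.0018,  0.016 ]), 29, 0.00013), (array([ 0.0032, -0.0201]), 29, 7e-05)]
3.717 [(array([-0.0017,  0.0001]), 29, 7e-05), (array([ 0.0031, -0.0351]), 25, 8e-05)]
```

View pics/L3z.png

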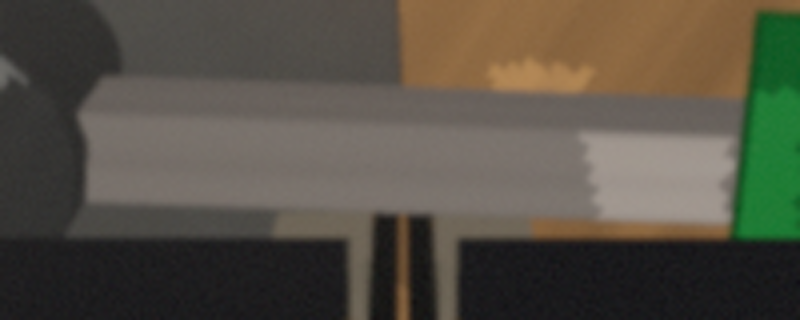

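>>> {"method": "step_arm", "body": {"commands": "1.5 0 1 0 0 0;1.5 0 1 0 0 0;0 0 0 0 0 0"}}

```text
t: 16.58
eef_pos: [0.5466, -0.162, 0.0609]
ee_rot: [3.141, 0.0, -0.996]
force: [-0.3, -0.2, -0.9]
width: 0.0001
```

```bash
cat > sl.py <<'E'
# slope of bar top-face edges in wrist image
from h import *
import sys
from scipy.optimize import least_squares
s=get_state();d=grab_frame('wrist');f=cv2.GaussianBlur(d['frame'],(0,0),.8).astype(np.float32).sum(2)
cols=np.arange(190,225);cols=np.arange(188,342)
save(d,sys.argv[1]+'.png')
im=d['frame'][180:260,160:360,::-1];cv2.imwrite(f'pics/{sys.argv[1]}z.png',cv2.resize(im,(800,320),interpolation=cv2.INTER_CUBIC))
y=s['ee_rot'][2];r=np.array([.6036,-.1479])-s['eef_pos'][:2]
print(s['t'],'yaw',y,'C',r@[np.cos(y),np.sin(y)],r@[np.sin(y),-np.cos(y)],'z',s['eef_pos'][2],'F',s['force'])
g=np.gradient(f,axis=0)
def track(r0,r1,sgn):
    pts=[]
    for c in cols:
        v=sgn*g[r0:r1,c];i=v.argmax()
        if 0<i<len(v)-1 and v[i]>4:
            o=.5*(v[i-1]-v[i+1])/(v[i-1]-2*v[i]+v[i+1]);pts.append((c,r0+i+o))
    p=np.array(pts);r=least_squares(lambda k:k[0]+k[1]*(p[:,0]-256)-p[:,1],[p[:,1].mean(),0],loss='soft_l1',f_scale=.3)
    return r.x,len(p),np.median(abs(r.fun))
a,b=int(sys.argv[2]),int(sys.argv[3])
print('top/side edge',track(a,b,1))
E
python3 sl.py S1 203 218
```

```text
16.575 yaw -0.995809949758645 C 0.019164530897014406 -0.05550061695170126 z 0.060938218154593535 F [-0.26657545 -0.20897603 -0.88939637]
top/side edge (array([2.06087293e+02, 2.04183511e-02]), 70, np.float64(0.08537450752292841))
```

View pics/S1z.png

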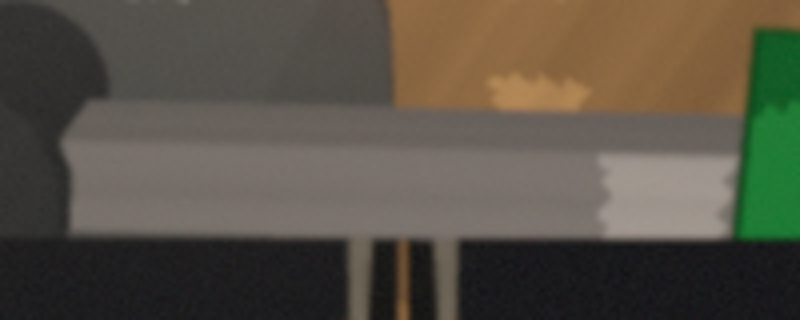

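```bash
sed -i 's/^a,b=.*/import pickle/;s/^print(.top.side.*/print("bottom",track(196,212,1));print("topside",track(212,224,1))/' sl.py; python3 sl.py S2; python3 look.py L4; python3 m.py L4 3.69 3.70 3.71
```

```text
16.625 yaw -0.9958036341270953 C 0.01918962516258469 -0.055473632124402615 z 0.06097750172816383 F [-0.20141073  0.50480387 -0.40732865]
bottom (array([ 2.03062698e+02, -4.75271309e-02]), 101, np.float64(1.313949589436163))
topside (array([2.16482398e+02, 2.41760264e-02]), 154, np.float64(0.07094866021100188))
16.675 [ 0.54660701 -0.16197547  0.06100943] [ 3.14136900e+00  7.07047409e-05 -9.95786135e-01]
3.69 [(array([0.0025, 0.0202]), 29, 8e-05), (array([0.0032, 0.0013]), 29, 2e-05)]
3.7 [(array([0.0026, 0.0094]), 29, 7e-05), (array([ 0.0032, -0.0072]), 29, 7e-05)]
3.71 [(array([0.0025, 0.0018]), 29, 0.00012), (array([ 0.0032, -0.0171]), 29, 9e-05)]
```

>>> {"method": "step_arm", "body": {"commands": "0.7 0 0 0 0 0;0 0 0 0 0 0"}}

```text
t: 17.08
eef_pos: [0.5469, -0.1625, 0.0611]
ee_rot: [3.141, 0.0, -0.996]
force: [-1.0, 0.4, -0.2]
width: 0.0004
```

```bash
python3 sl.py S3
```

```text
17.075 yaw -0.9958967432938377 C 0.018586698844757808 -0.055510291024373146 z 0.061075403991264696 F [-1.02947463  0.3974976  -0.2184755 ]
bottom (array([ 2.02579761e+02, -7.88424301e-02]), 98, np.float64(1.1961091611854329))
topside (array([2.16783975e+02, 1.72009721e-02]), 154, np.float64(0.06576173812824493))
```

>>> {"method": "step_arm", "body": {"commands": "0.7 0 0 0 0 0;0.4 0 0 0 0 0;0 0 0 0 0 0"}}

```text
t: 17.5
eef_pos: [0.5475, -0.1635, 0.0611]
ee_rot: [3.141, 0.0, -0.996]
force: [-0.1, 1.0, 0.7]
width: 0.0006
```

```bash
python3 sl.py S4
```

```text
17.5 yaw -0.9958283295121726 C 0.01744245945165956 -0.05558312835078678 z 0.06111306817817038 F [-0.09248288  1.02480379  0.68552708]
bottom (array([ 2.03282912e+02, -8.38875269e-02]), 98, np.float64(1.383867094598898))
topside (array([2.17212683e+02, 1.81681816e-03]), 154, np.float64(0.06973002222082414))
```

>>> {"method": "step_arm", "body": {"commands": "-5 0 0 0 0 0;-12 0 0 0 0 0;0 0 -56 0 0 0;0 0 -56 0 0 0;0 0 -56 0 0 0;-30 -25 -56 0 0 -0.05;-35 -25 0 0 0 -0.05;-38 -27 0 0 0 0"}}

```text
t: 18.55
eef_pos: [0.5394, -0.0225, 0.2812]
ee_rot: [-3.14, -0.001, -0.896]
force: [0.3, 0.6, 0.4]
width: 0.0006
```

>>> {"method": "step_arm", "body": {"commands": "0 0 0 0 0 0;0 0 0 0 0 0"}}

```text
t: 18.8
eef_pos: [0.5394, -0.0237, 0.2804]
ee_rot: [-3.142, -0.0, -0.895]
force: [-0.6, -0.4, -1.4]
width: 0.0008
```

```bash
python3 look.py L5
python3 - <<'E'
from edge import *
d,a,b,s=pickle.load(open('L5.pkl','rb'));p=np.load('p.npy')
for o in edges(d,p):print(o)
C=np.array([.6036,-.1479])
for k in(0,1):print(k,armangle(d,C,1.62+k*2*np.pi/3))
E
```

```text
18.8 [ 0.53938759 -0.02369088  0.28044216] [-3.14151487e+00 -7.39353230e-05 -8.94522767e-01]
(array([-0.00179205,  0.00073538]), 51, np.float64(0.00025086534046690127))
(array([-2.75388559e-03, -4.34929688e-05]), 55, np.float64(0.00024802810200923045))
0 [(array([-0.0002,  0.0052]), 30, 0.00012), (array([-0.0003,  0.0055]), 30, 0.00012)]
1 [(array([-0.0002,  0.0051]), 30, 0.00021), (array([-0.0006,  0.0072]), 30, 0.00021)]
```

View pics/L5wz.png

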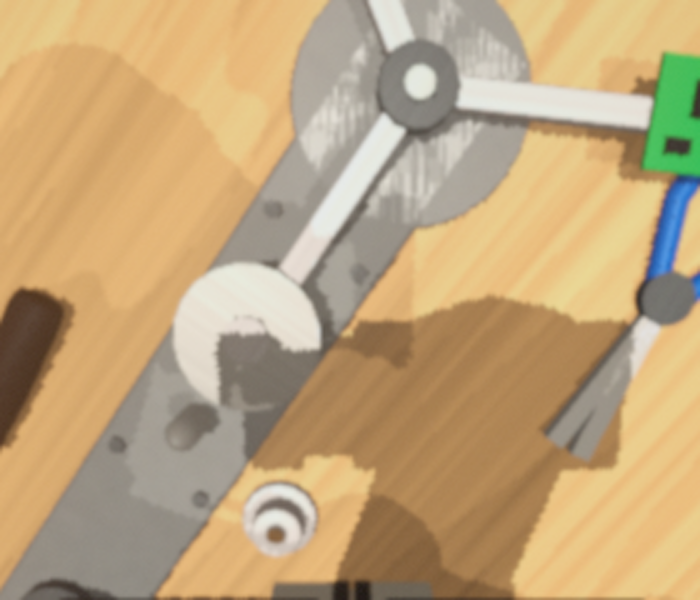

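The carousel is aligned: its arm is at 1.6255 rad, against 1.623 for the stand and 1.627 for the pin. Now the magnifier.

>>> {"method": "step_arm", "body": {"commands": "-50 -25.5 0 0 0 0;-50 -25.5 0 0 0 0;-50 -25.5 0 0 0 0;0 0 0 0 0 0;0 0 40 0 0 0;0 0 40 0 0 0;0 0 39 0 0 0;0 0 0 0 0 0"}}

```text
t: 19.95
eef_pos: [0.5044, 0.1385, 0.1589]
ee_rot: [3.135, 0.001, -0.898]
force: [1.0, 0.4, 0.2]
width: 0.0003
```

```bash
python3 look.py L6
```

```text
19.95 [0.50436431 0.13852974 0.15889618] [ 3.13539365e+00  5.83920704e-04 -8.97866877e-01]
```

View pics/L6w.png

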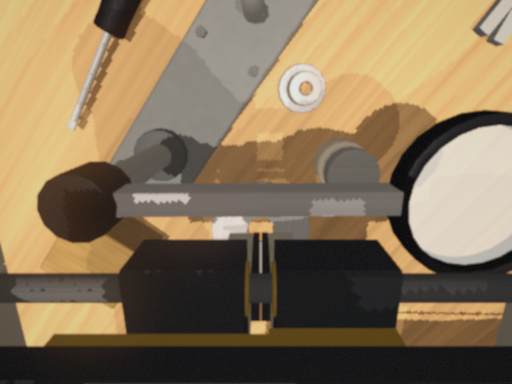

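View pics/L6a.png

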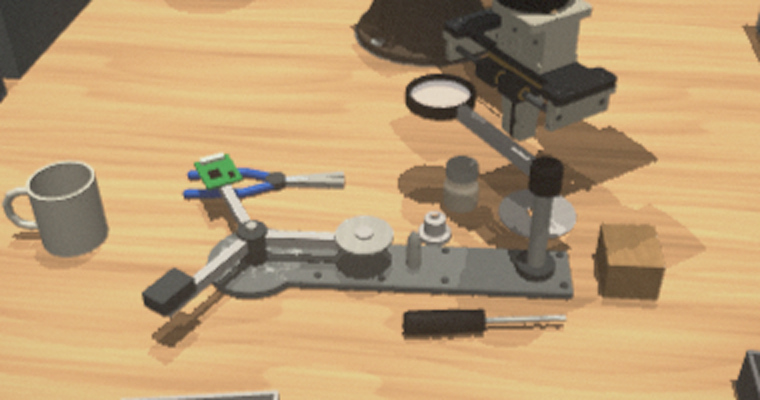

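>>> {"method": "step_arm", "body": {"commands": "4 0 0 0 0 0;4 0 0 0 0 0;3 0 0 0 0 0;0 0 0 0 0 0"}}

```text
t: 20.6
eef_pos: [0.5128, 0.132, 0.1615]
ee_rot: [-3.141, -0.0, -0.896]
force: [0.1, 0.1, -1.1]
width: 0.0009
```

```bash
cat > chm.py <<'E'
from fit import *
M=np.array([.587,.167])
s=get_state();r=M-s['eef_pos'][:2];y=s['ee_rot'][2];tx=np.array([np.cos(y),np.sin(y)]);ty=np.array([np.sin(y),-np.cos(y)])
print(s['t'],s['eef_pos'],y,'F',s['force'][:2]@tx,s['force'][:2]@ty,s['force'][2],'M in tool',r@tx,r@ty,'q6',s['q'][5])
E
python3 chm.py
```

```text
20.6 [0.51278761 0.13201726 0.16154182] -0.8961188929434398 F -0.00821492467991532 -0.14544878873718844 -1.0547105484473227 M in tool 0.019038114874358244 -0.07980489367952473 q6 0.05200837185779362
```

>>> {"method": "step_arm", "body": {"commands": "2 0 0 0 0 0;4 0.7 0 0 0 -0.05;8 1.3 0 0 0 -0.1;8 1.3 0 0 0 -0.1;8 1.3 0 0 0 -0.1;8 1.3 0 0 0 -0.1;4 0.7 0 0 0 -0.05;0 0 0 0 0 0"}}

```text
t: 21.6
eef_pos: [0.5403, 0.1002, 0.1613]
ee_rot: [3.141, 0.0, -0.396]
force: [0.6, -0.1, -0.0]
width: -0.0
```

```bash
python3 chm.py; python3 look.py L7
```

```text
21.6 [0.54031626 0.10023805 0.16127512] -0.3964297308075444 F 0.5601922688206156 -0.12001974994914948 -0.04624741400727334 M in tool 0.017284577326202213 -0.0796101323378811 q6 0.6343899515780057
21.6 [0.54031626 0.10023805 0.16127512] [ 3.14141469e+00  1.15521517e-04 -3.96429731e-01]
```

View pics/L7w.png

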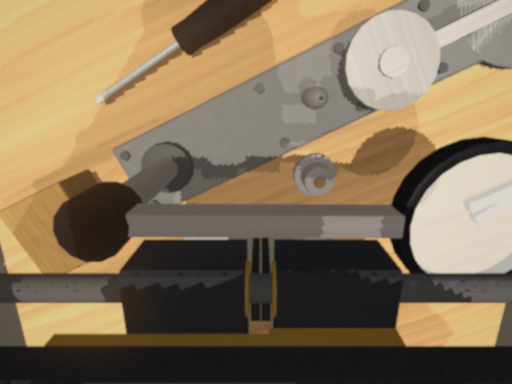

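>>> {"method": "step_arm", "body": {"commands": "4 0.7 0 0 0 -0.05;6 1 0 0 0 -0.075;6 1 0 0 0 -0.075;6 1 0 0 0 -0.075;4 0.7 0 0 0 -0.05;2.4 0.4 0 0 0 -0.03;2 0.3 0 0 0 -0.025;0 0 0 0 0 0"}}

```text
t: 22.75
eef_pos: [0.5684, 0.0884, 0.1613]
ee_rot: [-3.142, 0.0, -0.016]
force: [-0.6, -1.7, -1.2]
width: 0.0004
```

```bash
python3 chm.py; python3 look.py L8
```

```text
22.75 [0.56839563 0.0883722  0.16129042] -0.016072261470518656 F -0.6101060805839132 1.664680330781605 -1.203136178232908 M in tool 0.017338296998026175 -0.07891664649438233 q6 1.0606056000138384
22.75 [0.56839563 0.0883722  0.16129042] [-3.14158080e+00  8.23742241e-05 -1.60722615e-02]
```

View pics/L8w.png

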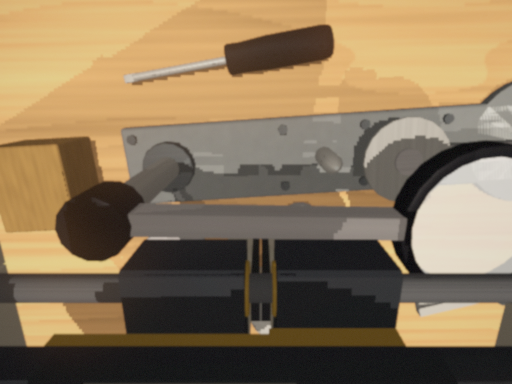

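View pics/L8b.png

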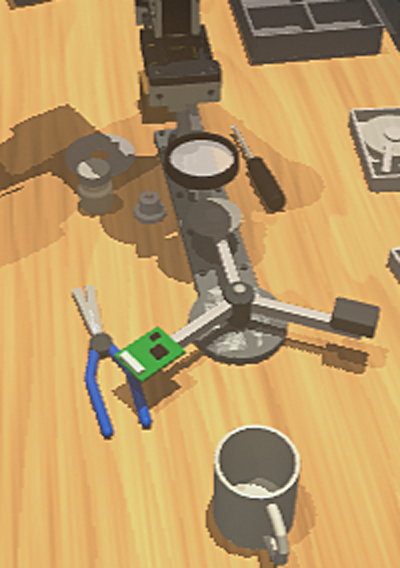

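>>> {"method": "step_arm", "body": {"commands": "2 0.3 0 0 0 -0.025;1.6 0.3 0 0 0 -0.02;0.8 0.1 0 0 0 -0.01;0 0 0 0 0 0"}}

```text
t: 23.4
eef_pos: [0.573, 0.0876, 0.1614]
ee_rot: [-3.142, -0.0, 0.039]
force: [-1.0, -1.3, -0.9]
width: 0.0004
```

```bash
python3 chm.py; python3 look.py L9;python3 - <<'E'
from edge import *
d,a,b,s=pickle.load(open('L9.pkl','rb'));p=np.load('p.npy');p[0]-=.002
for t in(-.1,-.05,0,.05):
    q=p.copy();q[4]=p[2]-np.pi/2+t;l=np.array(model(q)['lens']);l[2]=.148;print(t,proj(a,l)[0],(proj(b,l)[0]),(proj(b,l)[0]-[170,100])*2)
# bar edges in wrist, bar top z=.149
M=np.array([.587,.167])
for th in(-1.55,-1.53,-1.51):print(th,armangle(d,M,th,z=.149,r0=.03,r1=.14,rng=.006,hi=370))
print(edges(d,p))
E
```

```text
23.4 [0.57298718 0.0876218  0.16143046] 0.039247455244044493 F -1.0715169049879147 1.2564450678477617 -0.8802639858437203 M in tool 0.01711661663724122 -0.07876724172573267 q6 1.1209390095076819
23.4 [0.57298718 0.0876218  0.16143046] [-3.14157917e+00 -2.21531854e-04  3.92474552e-02]
-0.1 [241.68630975 196.83603866] [269.06810684 177.42857488] [198.13621368 154.85714976]
-0.05 [240.95877925 199.41183113] [273.31295752 177.09151813] [206.62591504 154.18303626]
0 [240.44522162 202.04492812] [277.51655043 176.62163576] [215.03310087 153.24327152]
0.05 [240.15235223 204.73045108] [281.66439248 176.02094243] [223.32878495 152.04188487]
-1.55 [(array([-0.0001,  0.0187]), 56, 0.0001), (array([0.0011, 0.0043]), 56, 0.00012)]
-1.53 [(array([-0.0002, -0.0011]), 56, 5e-05), (array([ 0.0012, -0.016 ]), 55, 0.0001)]
-1.51 [(array([-0.0002, -0.0207]), 54, 0.0001), (array([ 0.0011, -0.0334]), 24, 0.00025)]
[(array([0.00117423, 0.00433566]), 44, np.float64(0.00018555879599892276)), (array([0.0004771 , 0.00033339]), 55, np.float64(1.889727634498225e-05))]
```

View pics/L9w.png

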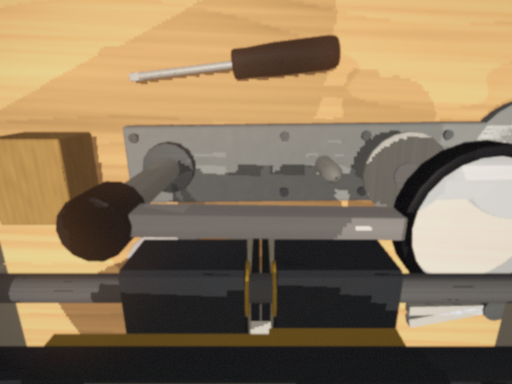

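View pics/L9b.png

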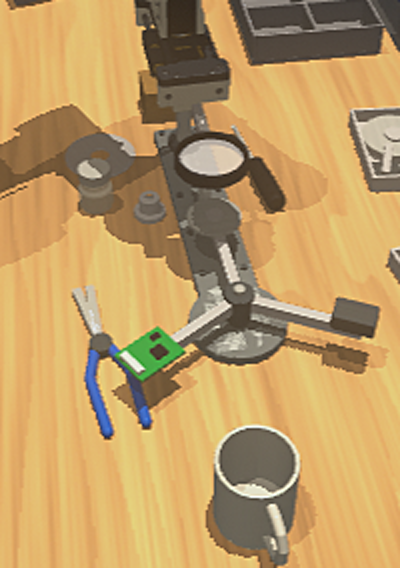

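View pics/L9a.png

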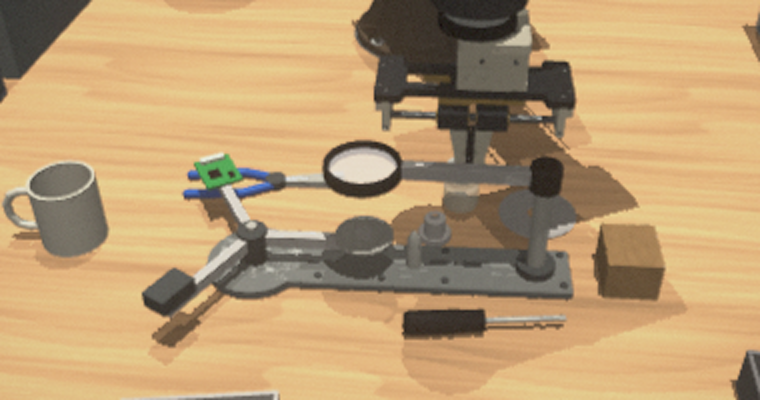

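>>> {"method": "step_arm", "body": {"commands": "0.6 0.1 0 0 0 -0.007;0.6 0.1 0 0 0 -0.007;0 0 0 0 0 0;0 0 0 0 0 0"}}

```text
t: 24.05
eef_pos: [0.5741, 0.0876, 0.1615]
ee_rot: [-3.142, -0.0, 0.053]
force: [-2.0, -0.0, 0.8]
width: 0.0007
```

```bash
python3 chm.py; python3 look.py L10;python3 - <<'E'
from edge import *
d,a,b,s=pickle.load(open('L10.pkl','rb'));p=np.load('p.npy');p[0]-=.002
M=np.array([.587,.167])
for th in(-1.54,-1.52):print(th,armangle(d,M,th,z=.149,r0=.03,r1=.14,rng=.006,hi=370))
print(edges(d,p))
E
```

```text
24.05 [0.57410456 0.08755697 0.16147085] 0.05320131436627773 F -1.987672243474906 -0.07694444284729035 0.8262150467579343 M in tool 0.0171016784958439 -0.07864489939098898 q6 1.1360113973798136
24.05 [0.57410456 0.08755697 0.16147085] [-3.14153188e+00 -2.30547544e-04  5.32013144e-02]
-1.54 [(array([-0.0001,  0.0221]), 56, 0.00011), (array([0.0011, 0.0084]), 55, 0.00012)]
-1.52 [(array([-0.    ,  0.0006]), 56, 7e-05), (array([ 0.0009, -0.01  ]), 56, 0.0001)]
[(array([0.001133  , 0.00735652]), 45, np.float64(0.00022128022959165875)), (array([0.00049957, 0.00045459]), 55, np.float64(2.5027947517877367e-05))]
```

>>> {"method": "step_arm", "body": {"commands": "-8 0 0 0 0 0;-15 0 0 0 0 0;0 0 -56 0 0 0;0 0 -56 0 0 0;0 0 -56 0 0 0;-18 53 0 0 0 0;-18 53 0 0 0 0;0 0 0 0 0 0"}}

```text
t: 25.2
eef_pos: [0.5188, -0.0239, 0.3301]
ee_rot: [-3.141, -0.001, 0.05]
force: [0.7, 1.0, 0.0]
width: 0.0001
```

>>> {"method": "step_arm", "body": {"commands": "0 0 0 0 0 0;0 0 0 0 0 0"}}

```text
t: 25.45
eef_pos: [0.5207, -0.0207, 0.3293]
ee_rot: [-3.142, 0.0, 0.054]
force: [0.4, 0.2, -1.1]
width: 0.0008
```

```bash
python3 look.py L11
```

```text
25.45 [ 0.52071006 -0.02073284  0.32928711] [-3.14151423e+00  7.12108369e-05  5.40816580e-02]
```

View pics/L11wz.png

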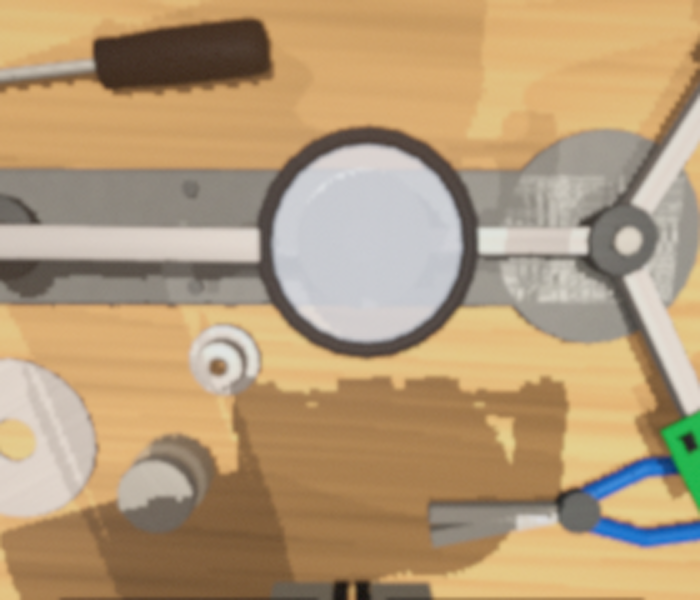

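View pics/L11a.png

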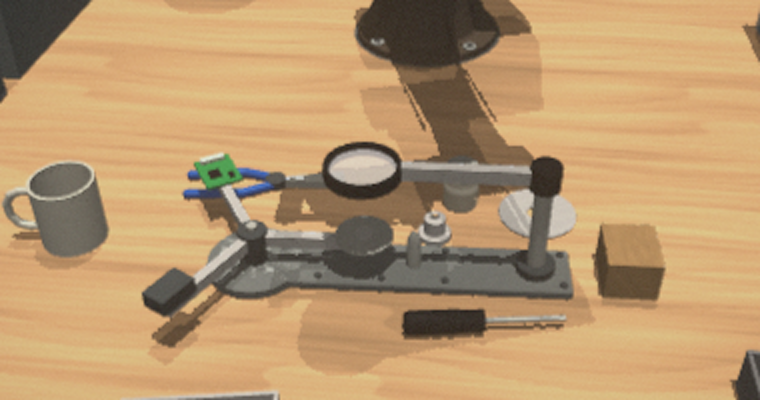

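View pics/L11b.png

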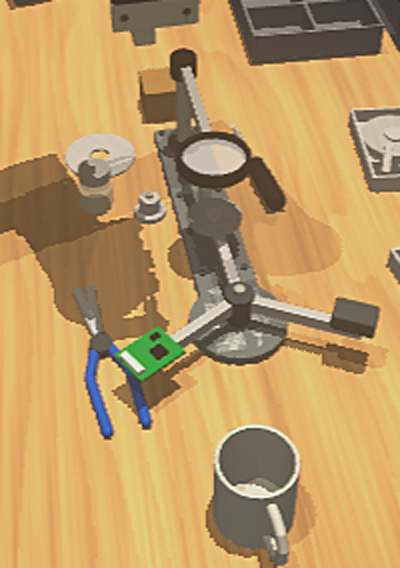

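Run:
```python
from edge import *
d,a,b,s=pickle.load(open('L11.pkl','rb'));p=np.load('p.npy');p[0]-=.002
W=lambda x,y,z:ray(d,(x/2.5+120-.3,y/2.5-.3),z)[:2]
# rim fit: dark pixels ellipse
g=d['frame'].astype(int).sum(2);m=((g<210)).astype(np.uint8);m[235:]=0
n,l,st,_=cv2.connectedComponentsWithStats(m);
i=max(range(1,n),key=lambda k:st[k,2]*st[k,3] if 200<st[k,0]+st[k,2]/2<330 and st[k,1]<150 else 0);print(st[i])
c=max(cv2.findContours((l==i).astype(np.uint8),0,1)[0],key=len);E=cv2.fitEllipse(c);print(E)
L=ray(d,E[0],.146)[:2];print('lens',L)
H=W(623,239,.061);print('hub',H)
an=lambda v:np.arctan2(v[1],v[0])
print('arm',armangle(d,H,1.62,r0=.026,r1=.078))
print('stand',edges(d,p))
sta=H+.125*np.array([np.cos(1.6235),np.sin(1.6235)]);print('station',sta,'lens-sta',L-sta,an(L-H))
M=np.array([.587,.167])
print('mag',armangle(d,M,-1.52,z=.149,r0=.05,r1=.14,rng=.008))
q=np.array([[368+t,y] for t in range(-3,4) for y in range(240,243)])
im=d['frame'][40:150,215:320,::-1];im=cv2.resize(im,None,fx=6,fy=6,interpolation=cv2.INTER_CUBIC)
im=np.clip((im.astype(float)-140)*2.4,0,255).astype(np.uint8);cv2.imwrite('pics/lens11.png',im[:600,:])
```

```text
[302 117   3   5   6]
((303.2156066894531, 119.0), (1.2118301391601562, 4.185819625854492), 29.252775192260742)
lens [ 0.57863697 -0.05911127]
hub [ 0.60453646 -0.14531207]
arm [(array([ 0.0016, -0.0149]), 23, 0.0002), (array([-0.0003,  0.0244]), 24, 0.0005)]
stand [(array([0.00026623, 0.00207907]), 41, np.float64(8.407197598289521e-05)), (array([-0.00026522, -0.0050081 ]), 52, np.float64(0.00034014581809984674))]
station [ 0.59795155 -0.02048563] lens-sta [-0.01931458 -0.03862563] 1.8626708398932132
mag [(array([ 0.0002, -0.0052]), 46, 0.00017), (array([ 0.0006, -0.0094]), 46, 0.00012)]
```

View pics/lens11.png

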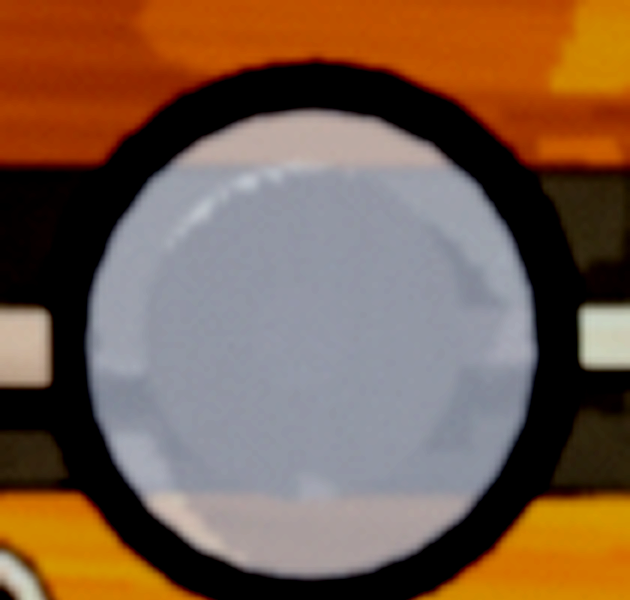

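Run:
```python
from edge import *
d,a,b,s=pickle.load(open('L11.pkl','rb'))
f=lambda x,y,z:ray(d,(215+x/6-.4,40+y/6-.4),z)[:2]
L=f(311.5,342,.148);D=f(311,330,.054);print(L,D,(L-D)*1e3)
p=np.load('p.npy');p[0]-=.002
print(proj(a,[*L,.148]),proj(b,[*L,.148]))
```

```text
[ 0.59707981 -0.023035  ] [ 0.59860197 -0.02462433] [-1.52215845  1.5893284 ]
[[240.44819316 201.89457601]] [[277.28530312 176.66328824]]
```

From straight above, the lens is centred on the disc to within about 2 mm, which is the limit of the calibration. The gripper is clear and nothing else has moved, so I'm handing in.

```bash
python3 -c "
from station import *
job_done();print(get_state()['t'])"
```

```text
the job is handed in; nothing more can be done
the job is handed in; nothing more can be done
```

The job is done and handed in at about 25.5 s. The disc's arm points at the index pin and the lens sits over the disc. `job_done()` gives no verdict, so these results rest on my own checks.

**Carousel:** I turned it by pushing the block bar with the closed fingertips, then corrected it on the board bar. My second push overshot by about 0.035 rad, and I pushed it back while watching with the wrist camera. The last check before moving the magnifier put the disc's arm at 1.6255 rad. The stand's axis measured 1.623 rad and the pin about 1.627 rad.

**Magnifier:** I pushed its bar round by about 0.94 rad and backed off. Seen from above, the lens centre was about 1.5 mm off the disc centre in each of x and y, against a camera calibration good to about 2 mm. The bar-edge and side-view estimates both suggest the magnifier stopped 0.006–0.008 rad (about 1.4 mm) short. I left that rather than push again.

**Checks that failed or disagreed:**
- An automatic fit of the lens rim in the last picture failed, so I read the centres by eye from an enlarged view.
- The automatic carousel-arm edge fit in that last picture was unreliable, with its two edges about 0.04 rad apart. My carousel figure is therefore the one taken before the magnifier push. The arm looked unchanged afterwards.

The other objects looked unmoved in the last pictures. I gripped neither bar and saw no contact with the disc or the lens. Contact forces at the readings were about 3 N or less, and the gripper was well clear at hand-in.

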